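# Secure the shaker's transport lock with the hex key

## Task

Lock the bench shaker for transport: take the square-headed hex key from its stand, find the hex socket in the shaker's lock with it, and turn the lock clockwise (seen from above) all the way to its stop, regrasping the key as often as needed. Leave the key standing in the socket, let go of it, and do not disturb the dishes and other things around.

Things in the scene. Friction and masses are not known exactly. Their poses are not given: they have to be found in the camera images.
- hex_key: steel hex key, upright in its stand at the start. Origin: centre of the foot's end face; own z points up along the shaft to the head. Shaft: regular hexagon 18 mm across flats (20.8 mm across corners), with two opposite flats facing own +x and -x; the lowest 4 mm taper to a foot about 15 mm across. Head: black square block 32 x 32 x 32 mm, its side faces facing own x and y, from 79 to 111 mm above the foot; grip it across either pair of faces. Total 112 mm, 0.14 kg.
- key_head (a point): centre of the key's square head, 95 mm above the foot's end face; same axes as hex_key
- key_stand: grey round stand fixed to the bench, 68 mm across its foot, an upright tube 36 mm across and 48 mm tall with a bore of about 28 mm; the key's foot rests on its floor 6 mm above the bench, so the key must be lifted 45 mm to come free. Origin: centre of underside. It stands to the left or to the right of the shaker.
- shaker: bench shaker fixed to the bench, 215 (own x) x 245 (own y) mm, its front facing own -x. The front ledge is 38 mm high; behind it the deck with rubber mat (76 mm high, rim 82 mm). The lock sits on the front ledge at own (-66, +55) mm, inside a fixed round grey collar 68 mm across whose top is 66 mm above the bench. Origin: centre of underside.
- lock_socket (a point): centre of the hex socket's mouth, in the steel rotor of the lock, 62 mm above the bench; own z points up and x, y turn with the rotor. Socket: regular hexagon 19.6 mm across flats with two opposite flats facing own +x and -x, 20 mm deep, flat floor; so the key has about 0.8 mm play all round and about 0.18 rad of turning play either way. Above the mouth a round counterbore about 27 mm across rises 4 mm to the rotor's top. The rotor's index line points along own +x.
- lock (a joint): turn of the lock's rotor about the vertical, rad: grows as it turns clockwise seen from above; 0 is open, the hard stop at 4.19 is locked (index line then points to the deck, along the shaker's +x). Starts between 0.4 and 1.0. Friction about 0.12 N m; stays where it is left.
- petri_1: first 60 mm round lidded dish, 15 mm high, lying on the shaker's deck (bystander; origin centre of underside)
- petri_2: second 60 mm round lidded dish, 15 mm high, lying on the shaker's deck (bystander; origin centre of underside)
- amber_bottle: amber bottle with white cap, 44 mm diameter, 110 mm tall, standing on the bench (bystander; origin centre of underside)
- scissors: scissors with blue handles lying on the bench, 199 mm long along own y, 9 mm high (bystander; origin about its middle, underside)
- tip_carton: open white carton of pipette tips, 94 x 109 x 92 mm (bystander; origin centre of underside)
- tube_rack: grey-brown plastic tube rack, 136 x 69 x 45 mm (bystander; origin centre of underside)
There are look-alikes about, which are no part of the job. Leave any pink look-alike of the hex_key alone.

How it is judged:
On the way:
1. the key stands in the hex socket (z of hex_key in the frame of lock_socket below -0.014 m and horizontal distance between hex_key and lock_socket below 0.004 m and angle between hex_key's own z axis and vertical below 0.14 rad), for 0.2 s.
At the end, for the whole second after the job is handed in: the lock is turned clockwise to within 0.17 rad of its stop (joint above 4.02), and the key stands released and at rest in the socket: foot at least 14 mm below the mouth, within 4 mm of the socket's axis, tilted less than 0.14 rad (all of step 1 and value of joint lock above 4.02 rad and linear speed of hex_key below 0.02 m/s and angular speed of hex_key below 0.2 rad/s); the robot touches nothing.
It fails at once if a bystander is moved more than 30 mm (distance of any of petri_1, petri_2, amber_bottle, scissors, tip_carton, tube_rack from where it was at the start of the episode above 0.03 m).
It also fails if it takes over 61 s, if anything falls off the work surface, if the arm or the gripper's body presses on something with over 40 N, if the wrist force passes 120 N, or if a joint passes its speed limit or range.

## Robot

A 6-joint arm with a two-finger parallel gripper is mounted at the origin on a cart in front of the work surface, level with it; the furniture and walls round the work are solid. World frame = base frame: x ahead of the robot, y to its left, z up, the work surface at z = 0. Lengths are in m, angles in rad, forces in N, time in s.
With the tool pointing down it reaches from about 0.3 to 0.825 m from the base axis. Payload 5.4 kg.
Tool frame: the origin (TCP) lies at the very end of the fingers, on their centre line; the grasp point (between the pads) lies 19 mm behind it; z points along the fingers, y is the line along which they close (so a half turn about z gives the same grasp; the last joint's range is limited). The gripper opens to 92 mm and grips with 3 to 60 N. Pads are 20 mm wide; open, the fingers measure 128 mm over their backs; the gripper's body (75 mm by 189 mm) begins 69 mm behind the grasp point.
Start: joints at [-1.401, 0.158, 1.597, -0, 1.386, -0.21], TCP at [0.213, -0.534, 0.215] pointing down, gripper open.
Joint ranges: [-2.91, 2.91], [-0.94, 2.29], [0.18, 2.7], [-1.29, 4.43], [0.17, 2.64], [-3, 3]. Speed limits (rad/s): [2.57, 2.57, 3.14, 3.14, 3.14, 3.14].

## Interface

Orientations are given as a unit quaternion [x, y, z, w].
In Python, from station import sense, get_image, camera_model, sign_off gives the robot as it stands.
- The arm moves only by the tool servo_tool, never from a script. Its argument "increments" is a list that holds one entry, the list of rows, each a list of 6 numbers: the shift along the world's x, y, z in m, then the turn, a rotation vector about the world's x, y, z in rad. A call has 1 to 12 rows; each row shifts and turns the commanded pose from where the row before left it; what a row does not reach is not made up. A row lasts 1/10 s, in which the tool goes at most 50 mm and 8.59 degrees, less where a joint would pass 70% of its speed; a pose out of reach is approached as far as the arm can. A call is refused whole if a number of a shift passes 0.05 or a number of a turn 0.15, either way. A call with a gripper value outside its range is refused whole. "jaw" is the opening, from 0 (shut) to 1 (fully open), set as the call begins (left out, the last holds). The fingers move at their own pace and stop on an object; the grip force is fixed at half the most. Time passes only in rows, so rows that do not move let the fingers close. It gives the time, the measured TCP pose, the force, the opening and the grip force at its end, in the units of the state.
- sense(): the state, without advancing time (a new reading comes with each control period).
- get_image(name): name is "scene" or "top" or "wrist"; returns the picture (400x640x3 uint8, red, green, blue); there is no depth.
- camera_model(name): a dict with "mtx" (3x3 intrinsics, pixels), "view" (4x4, takes a point from world to camera coordinates). Camera axes: x right, y down, z forward; pixel columns grow to the right and rows downward; lengths in m; the calibration is good to about 2 mm. A picture is of the moment at which its call begins: read the wrist's pose just before it. camera_model takes no time and is no camera call; for the wrist camera it gives the pose at the moment of the call.
- sign_off(): hands the job in; it is judged then, once.
The state is a dict: "time_s": time; "joint_pos": joint angles; "qd": joint speeds; "effort": joint torques, N m; "eef_pos": TCP position; "eef_rot": TCP orientation; "wrist_force": force on the tool from outside, world axes, zero at the start; "wrist_torque": the same for the moment, N m; "grip_width": opening from 0.0 (shut) to 1.0 (fully open); "grasp_force": force on a finger pad.
Only numpy, scipy, OpenCV 4.12 (cv2) and the standard library are available. Lean on these libraries where they do the work, as an engineer would, in place of code of your own. Each camera call takes 0.05 s, during which the arm holds its last target. There are 200 camera calls.

## Working session

There is one attempt and no reset: what is moved stays moved. The work goes in short steps, Python scripts to look and compute and a tool call to move; the robot and the scene stay as the last step left them, time stands still between calls to the robot, and variables do not carry over. Pictures are saved under pics/ and viewed, at most 10 in all, crops included, and the job is handed in when it is done.

Besides the shell and the picture viewer there is one more tool, called after ">>>" as name(argument=value, ...) on one line, values as JSON. servo_tool: Moves the arm, as the interface text tells. Its arguments: {"type":"object","properties":{"increments":{"type":"array","items":{"type":"array","items":{"type":"array","items":{"type":"number"}}}},"jaw":{"type":"number"}},"required":["increments"]}

```bash
ls; mkdir -p pics; python3 - <<'E'
from station import *
import cv2,numpy as np
s=sense();print(s)
for n in["top","scene"]:
    im=get_image(n);cv2.imwrite(f"pics/{n}0.png",im[:,:,::-1])
    m=camera_model(n);print(n,np.array(m["mtx"]).round(1).tolist(),np.array(m["view"]).round(3).tolist())
E
```

```text
pics
{'time_s': 0.0, 'joint_pos': array([-1.40110438e+00,  1.59028013e-01,  1.59823625e+00, -1.32865249e-05,
        1.38619996e+00, -2.10117123e-01]), 'qd': array([-0.00069984, -0.00053061,  0.0022729 ,  0.00124074,  0.00188136,
        0.00079796]), 'effort': array([ 1.05976702e-03, -3.85578489e+01, -3.22104442e+01,  7.01810396e-02,
        3.77537194e-02, -1.45961840e-04]), 'eef_pos': array([ 0.21303559, -0.53340009,  0.21362873]), 'eef_rot': array([ 9.82021599e-01,  1.88766269e-01,  1.23854215e-05, -9.35725445e-04]), 'wrist_force': array([ 0.17333768, -0.09488116, -0.07136626]), 'wrist_torque': array([-0.01532064,  0.07422787, -0.06298122]), 'grasp_force': 0.0, 'grip_width': 0.9985978566344413}
top [[369.0, 0.0, 317.6], [0.0, 369.0, 193.0], [0.0, 0.0, 1.0]] [[-0.092, -0.996, -0.001, -0.026], [-0.969, 0.09, -0.229, 0.565], [0.228, -0.02, -0.974, 1.11], [0.0, 0.0, 0.0, 1.0]]
scene [[396.5, 0.0, 321.6], [0.0, 396.5, 196.6], [0.0, 0.0, 1.0]] [[-0.878, -0.478, 0.023, 0.439], [-0.223, 0.366, -0.903, 0.218], [0.423, -0.799, -0.428, 0.96], [0.0, 0.0, 0.0, 1.0]]
```

View pics/top0.png

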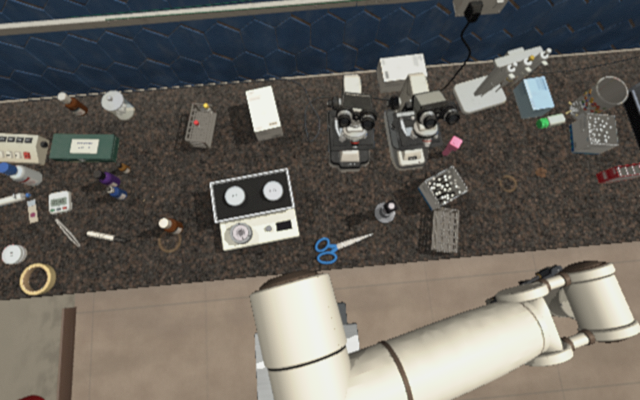

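View pics/scene0.png

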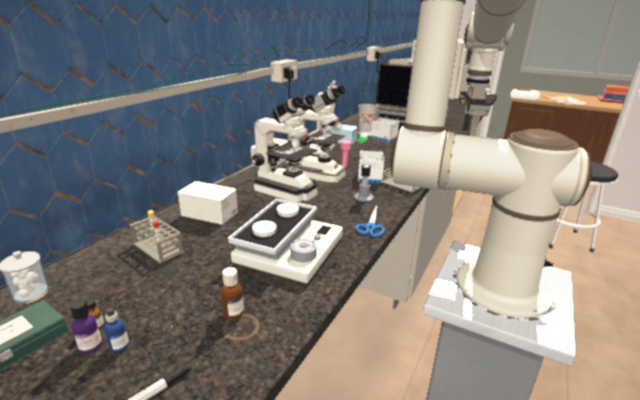

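The top view shows the shaker at (255,210), with its lock collar at (239,233). Two things could be the key: the grey stand with a black head at (386,211), and the pink one at (453,145). The first fits, with its black square head in a round stand to the right of the shaker. I'll confirm in an enlarged crop and measure.

```bash
cat > h.py <<'E'
from station import *
import cv2,numpy as np
from scipy.spatial.transform import Rotation as R
def ray(n,uv,z,m=None):
    m=m or camera_model(n);K=np.array(m["mtx"]);V=np.array(m["view"])
    d=V[:3,:3].T@np.linalg.inv(K)@np.r_[uv,1];c=-V[:3,:3].T@V[:3,3]
    return c+d*(z-c[2])/d[2]
def proj(n,p,m=None):
    m=m or camera_model(n);q=np.array(m["mtx"])@(np.array(m["view"])@np.r_[p,1])[:3];return q[:2]/q[2]
E
python3 - <<'E'
from h import *
t=cv2.imread("pics/top0.png");s=cv2.imread("pics/scene0.png")
a=cv2.resize(t[180:240,360:420],(400,400),interpolation=2);b=cv2.resize(t[160:260,200:300],(400,400),interpolation=2)
cv2.imwrite("pics/crop.png",np.hstack([a,b]))
print(ray("top",(386,205),.105),ray("top",(385,214),.01),ray("top",(240,233),.066))
for u in [(211,180),(291,169),(221,250),(299,241)]:print(ray("top",u,.06))
E
```

```text
[ 0.49421067 -0.28140658  0.105     ] [ 0.48185323 -0.29361905  0.01      ] [0.45527571 0.17393934 0.066     ]
[0.63620532 0.26078117 0.06      ]
[0.64927152 0.0007768  0.06      ]
[0.4089259  0.23592996 0.06      ]
[ 0.41431096 -0.00628575  0.06      ]
```

View pics/crop.png

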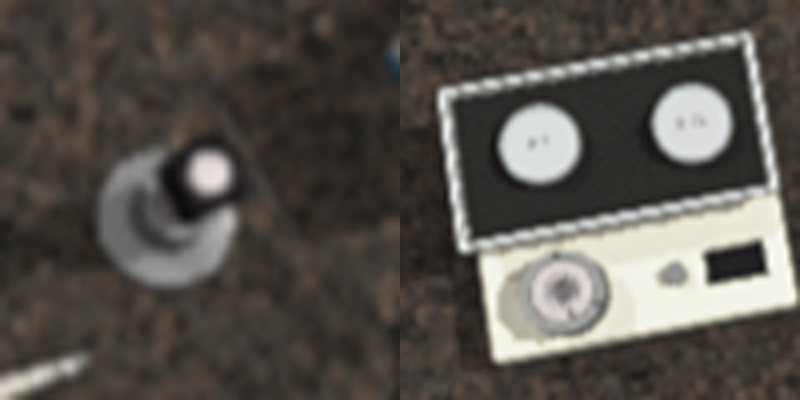

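The crop shows the key at about (390.7,206.7): black square head, light disc on top, grey stand, not pink. The lock's rotor is at about (241,232.5). I'll bring the wrist camera over the key.

>>> servo_tool(increments=[[[0.028,0.03,0.008,0,0,0],[0.028,0.03,0.008,0,0,0],[0.028,0.03,0.008,0,0,0],[0.028,0.03,0.008,0,0,0],[0.028,0.03,0.008,0,0,0],[0.028,0.03,0.008,0,0,0],[0.028,0.03,0.008,0,0,0],[0.028,0.03,0.008,0,0,0],[0,0,0,0,0,0]]])

```text
time_s: 1.0
eef_pos: [0.4399, -0.2909, 0.2796]
eef_rot: [0.981, 0.192, 0.001, 0.0]
wrist_force: [0.5, -0.4, -0.0]
grip_width: 1.002
grasp_force: 0.0
```

```bash
python3 - <<'E'
from h import *
s=sense();print(s["time_s"],s["eef_pos"],R.from_quat(s["eef_rot"]).as_matrix().round(3))
m=camera_model("wrist");im=get_image("wrist");cv2.imwrite("pics/w1.png",im[:,:,::-1])
import json;json.dump({k:np.array(v).tolist() for k,v in m.items() if k in("mtx","view")},open("w1.json","w"))
print(np.array(m["mtx"]).round(1).tolist(),np.linalg.inv(m["view"]).round(3).tolist())
E
```

```text
1.0 [ 0.43988121 -0.29086977  0.27959184] [[ 0.927  0.376  0.002]
 [ 0.376 -0.927  0.   ]
 [ 0.002  0.001 -1.   ]]
[[331.0, 0.0, 320.9], [0.0, 331.0, 196.9], [0.0, 0.0, 1.0]] [[0.376, -0.898, -0.227, 0.504], [-0.926, -0.365, -0.092, -0.266], [0.0, 0.245, -0.97, 0.449], [0.0, 0.0, 0.0, 1.0]]
```

View pics/w1.png

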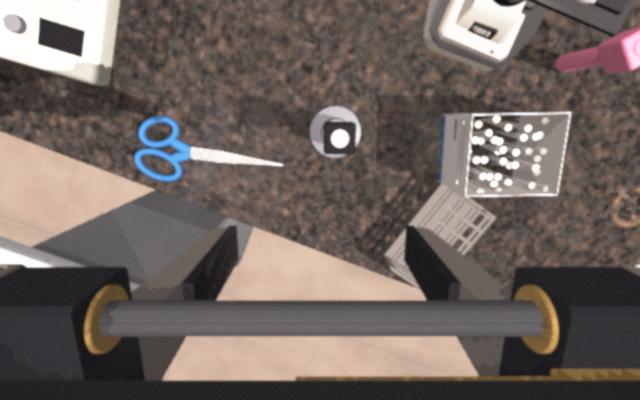

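Wrist view: the black head, with its light disc, is at about (340,138) in the grey stand, its sides nearly parallel to the image. Next I'll measure its centre and yaw.

```bash
python3 - <<'E'
from h import *
import json
m=json.load(open("w1.json"));im=cv2.imread("pics/w1.png");x0,y0=300,95
g=cv2.cvtColor(im,6)[y0:y0+75,x0:x0+75]
d=(g>190).astype(np.uint8);n,l,st,c=cv2.connectedComponentsWithStats(d);print(st[1:].tolist(),c[1:].round(1).tolist())
k=np.argmax(st[1:,4])+1;uv=c[k]+[x0,y0];print("disc",uv,ray("wrist",uv,.118,m))
b=((g<55)|(l==k)).astype(np.uint8)
n,l2,st,c=cv2.connectedComponentsWithStats(b);k2=l2[int(uv[1]-y0),int(uv[0]-x0)];b=(l2==k2).astype(np.uint8)
cn=cv2.findContours(b,0,1)[0][0]+[x0,y0];r=cv2.minAreaRect(cn.astype(np.float32));print(r)
P=np.array([ray("wrist",p,.117,m) for p in cv2.boxPoints(r)]);print(P)
print([np.degrees(np.arctan2(*(P[i+1]-P[i])[1::-1])) for i in range(3)])
cv2.imwrite("pics/k.png",cv2.resize(np.hstack([g,b*255]),None,fx=5,fy=5,interpolation=0))
print("top disc",ray("top",(390.7,206.7),.118))
E
```

```text
[[22, 12, 39, 36, 353], [31, 34, 18, 19, 267], [17, 49, 5, 8, 28]] [[44.3, 22.6], [39.6, 43.2], [19.2, 51.9]]
disc [344.33994334 117.64022663] [ 0.5083592  -0.28856735  0.118     ]
((345.4717712402344, 120.29862976074219), (46.18118667602539, 18.613622665405273), 41.423667907714844)
[[ 0.5051056  -0.26644077  0.117     ]
 [ 0.52160656 -0.27250852  0.117     ]
 [ 0.50784253 -0.31515479  0.117     ]
 [ 0.49083146 -0.30938727  0.117     ]]
[np.float64(-20.189528303260435), np.float64(-107.88741632307354), np.float64(161.2710202435426)]
top disc [ 0.48535287 -0.29212699  0.118     ]
```

View pics/k.png

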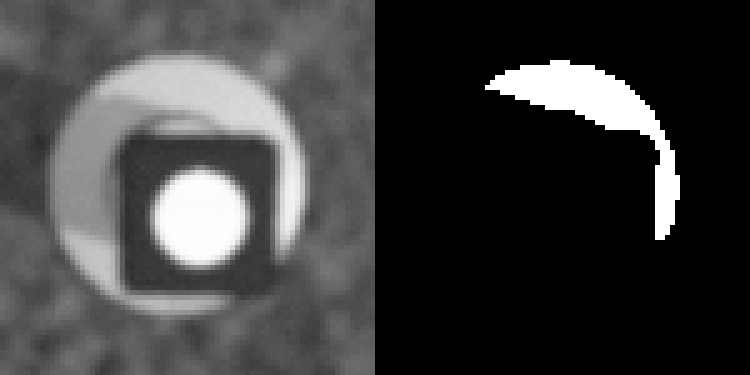

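```bash
python3 - <<'E'
from h import *
import json
m=json.load(open("w1.json"));im=cv2.imread("pics/w1.png");x0,y0=300,95
g=cv2.cvtColor(im,6)[y0:y0+75,x0:x0+75]
uv=np.array([39.6,43.2])+[x0,y0];print("disc",ray("wrist",uv,.118,m))
for t in(60,66,72):
    b=(g<t).astype(np.uint8);l=cv2.connectedComponents(b)[1];b=(l==l[38,27]).astype(np.uint8);b=cv2.morphologyEx(b,2,np.ones((3,3)));
    cn=max(cv2.findContours(b,0,1)[0],key=len)+[x0,y0];r=cv2.minAreaRect(cn.astype(np.float32));print(t,r)
    P=np.array([ray("wrist",p,.117,m) for p in cv2.boxPoints(r)]);print(P.mean(0),np.degrees([np.arctan2(*(P[i+1]-P[i])[1::-1]) for i in range(3)]),[np.linalg.norm(P[i+1]-P[i]) for i in range(3)])
print("collar stand centre", ray("wrist",(x0+178/5,y0+184/5),.012,m))
# top edge line per column (dark onset)
e=[(c,np.argmin(np.diff(g[15:40,c].astype(int)))+15) for c in range(28,54)];print(e)
E
```

```text
disc [ 0.48844329 -0.29198013  0.118     ]
60 ((335.5, 128.0), (10.0, 23.0), 90.0)
[ 0.49597959 -0.2844816   0.117     ] [ -67.88390642 -156.77909799  112.11608398] [np.float64(0.022518626367596967), np.float64(0.009630546489496312), np.float64(0.022682448165395983)]
66 ((339.0, 137.5), (31.0, 30.0), 90.0)
[ 0.48864615 -0.29130928  0.117     ] [ -67.88390546 -156.48255626  112.11606434] [np.float64(0.02935092642738745), np.float64(0.030277056587751653), np.float64(0.0300226316298068)]
72 ((339.5, 137.5), (31.0, 31.0), 90.0)
[ 0.48883242 -0.29176765  0.117     ] [ -67.88390546 -156.4401989   112.11606434] [np.float64(0.03032929115827309), np.float64(0.03027761295714761), np.float64(0.031023386558023898)]
collar stand centre [ 0.4891891 -0.2923263  0.012    ]
[(28, np.int64(25)), (29, np.int64(26)), (30, np.int64(26)), (31, np.int64(26)), (32, np.int64(26)), (33, np.int64(26)), (34, np.int64(26)), (35, np.int64(26)), (36, np.int64(26)), (37, np.int64(26)), (38, np.int64(26)), (39, np.int64(26)), (40, np.int64(26)), (41, np.int64(26)), (42, np.int64(26)), (43, np.int64(26)), (44, np.int64(26)), (45, np.int64(26)), (46, np.int64(26)), (47, np.int64(26)), (48, np.int64(26)), (49, np.int64(26)), (50, np.int64(26)), (51, np.int64(26)), (52, np.int64(27)), (53, np.int64(27))]
```

>>> servo_tool(increments=[[[0.016,0,-0.02,0,0,0],[0.016,0,-0.03,0,0,0],[0.016,-0.001,-0.04,0,0,0],[0,0,-0.03,0,0,0],[0,0,0,0,0,0],[0,0,0,0,0,0]]])

```text
time_s: 1.65
eef_pos: [0.4843, -0.2957, 0.1586]
eef_rot: [0.982, 0.188, -0.0, -0.0]
wrist_force: [-0.3, -0.4, 1.1]
grip_width: 1.002
grasp_force: 0.0
```

```bash
python3 - <<'E'
from h import *
s=sense();print(s["time_s"],s["eef_pos"],s["joint_pos"],R.from_quat(s["eef_rot"]).as_rotvec())
m=camera_model("wrist");im=get_image("wrist");cv2.imwrite("pics/w2.png",im[:,:,::-1])
print(proj("wrist",(.4885,-.2918,.118),m), proj("wrist",s["eef_pos"],m))
g=cv2.cvtColor(im,7);n,l,st,c=cv2.connectedComponentsWithStats((g>185).astype(np.uint8))
for i in range(1,n):
    if 300<st[i,4]<3000: print(st[i],c[i],ray("wrist",c[i],.118,m))
E
```

```text
1.65 [ 0.48427508 -0.29567623  0.15858323] [-7.60909574e-01  1.88027158e-01  1.67707089e+00 -2.74942312e-04
  1.27774385e+00  4.31436993e-01] [-3.08464462e+00 -5.90886572e-01  1.47710447e-03]
[316.64536324 211.47192982] [319.34214734 242.41300677]
[   0    0   19   77 1290] [ 8.57131783 34.83953488] [ 0.52187731 -0.08580709  0.118     ]
[ 297  145   56   56 1046] [332.12715105 164.21606119] [ 0.52142881 -0.28942024  0.118     ]
[ 480  154  160  131 2713] [535.57795798 191.04902322] [ 0.55416105 -0.41894817  0.118     ]
[ 127  199  124   24 1384] [176.08887283 211.39450867] [ 0.45406816 -0.20536392  0.118     ]
[304 199  26  26 522] [316.88505747 211.74712644] [ 0.48838198 -0.29201707  0.118     ]
[   0  222   68   44 1764] [ 24.77267574 245.52664399] [ 0.39236477 -0.11615985  0.118     ]
[511 238  39  29 508] [533.16141732 250.69685039] [ 0.51723034 -0.43910032  0.118     ]
[408 338  61  37 553] [438.56781193 351.32911392] [ 0.42126587 -0.41559414  0.118     ]
```

>>> servo_tool(increments=[[[0.004,0.0035,-0.015,0,0,0],[0,0,-0.03,0,0,0],[0,0,-0.03,0,0,0],[0,0,0,0,0,0],[0,0,0,0,0,0]]])

```text
time_s: 2.2
eef_pos: [0.4894, -0.2917, 0.0843]
eef_rot: [0.982, 0.189, 0.0, 0.0]
wrist_force: [0.3, -0.3, 0.9]
grip_width: 0.999
grasp_force: 0.0
```

>>> servo_tool(increments=[[[0,0,0,0,0,0],[0,0,0,0,0,0],[0,0,0,0,0,0],[0,0,0,0,0,0],[0,0,0,0,0,0],[0,0,0,0,0,0]]], jaw=0)

```text
time_s: 2.8
eef_pos: [0.4892, -0.2915, 0.0837]
eef_rot: [0.982, 0.189, 0.0, 0.0]
wrist_force: [0.2, -0.2, -0.0]
grip_width: 0.5
grasp_force: 0.0
```

>>> servo_tool(increments=[[[0,0,0,0,0,0],[0,0,0,0,0,0],[0,0,0,0,0,0],[0,0,0,0,0,0]]])

```text
time_s: 3.2
eef_pos: [0.4891, -0.2915, 0.0835]
eef_rot: [0.982, 0.189, -0.0, -0.0]
wrist_force: [0.5, 0.0, -0.1]
grip_width: 0.35
grasp_force: 30.0
```

>>> servo_tool(increments=[[[0,0,0.03,0,0,0],[0,0,0.04,0,0,0],[0,0,0.04,0,0,0],[-0.01,0.03,0.03,0,0,0],[-0.01,0.045,0,0,0,0],[-0.01,0.045,0,0,0,0],[-0.01,0.045,0,0,0,0],[-0.01,0.045,0,0,0,0],[-0.01,0.045,0,0,0,0],[-0.01,0.045,0,0,0,0],[-0.01,0.045,0,0,0,0],[-0.01,0.045,0,0,0,0]]])

```text
time_s: 4.4
eef_pos: [0.3981, 0.1001, 0.2234]
eef_rot: [0.982, 0.189, 0.0, -0.0]
wrist_force: [0.9, 0.2, -2.0]
grip_width: 0.342
grasp_force: 30.0
```

>>> servo_tool(increments=[[[0,0.045,0,0,0,0],[0,0.005,0,0,0,0],[0,0,0,0,0,0],[0,0,0,0,0,0]]])

```text
time_s: 4.8
eef_pos: [0.3992, 0.1476, 0.2233]
eef_rot: [0.982, 0.188, -0.0, 0.0]
wrist_force: [0.0, -0.8, -1.4]
grip_width: 0.345
grasp_force: 30.0
```

```bash
python3 - <<'E'
from h import *
import json
s=sense();print(s["time_s"],s["eef_pos"],s["joint_pos"],R.from_quat(s["eef_rot"]).as_rotvec(),s["grip_width"])
m=camera_model("wrist");im=get_image("wrist");cv2.imwrite("pics/w3.png",im[:,:,::-1])
json.dump({k:np.array(v).tolist() for k,v in m.items() if k in("mtx","view")},open("w3.json","w"))
print(proj("wrist",(.455,.174,.066),m),proj("wrist",s["eef_pos"]-[0,0,.0775],m))
E
```

```text
4.8 [0.39915411 0.14759923 0.22333254] [ 6.90885091e-02 -2.54951499e-01  1.97785346e+00 -6.52993930e-04
  1.41931110e+00  1.26079889e+00] [ 3.08474261e+00  5.91953276e-01 -1.08912466e-03] 0.345006153908351
[316.05791322 120.084813  ] [319.78827129 204.23945992]
```

View pics/w3.png

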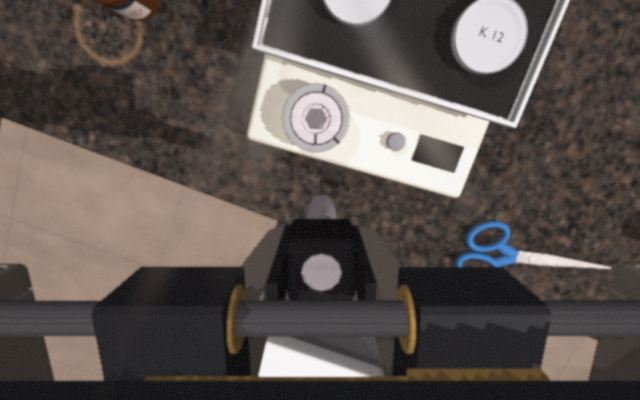

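Wrist view with the key held: collar at about (316,118), socket hexagon visible, dark marks near (323,90) and (337,141), and the key's foot at (320,205). I'll enlarge both.

```bash
python3 - <<'E'
from h import *
im=cv2.imread("pics/w3.png")
a=cv2.resize(im[78:158,276:356],(560,560),interpolation=2);b=cv2.resize(im[190:230,300:340],(240,240),interpolation=2)
b=cv2.convertScaleAbs(b,alpha=2);b=np.vstack([b,np.zeros((320,240,3),np.uint8)])
cv2.imwrite("pics/c3.png",np.hstack([a,b]))
E
```

```text
(no output)
```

View pics/c3.png

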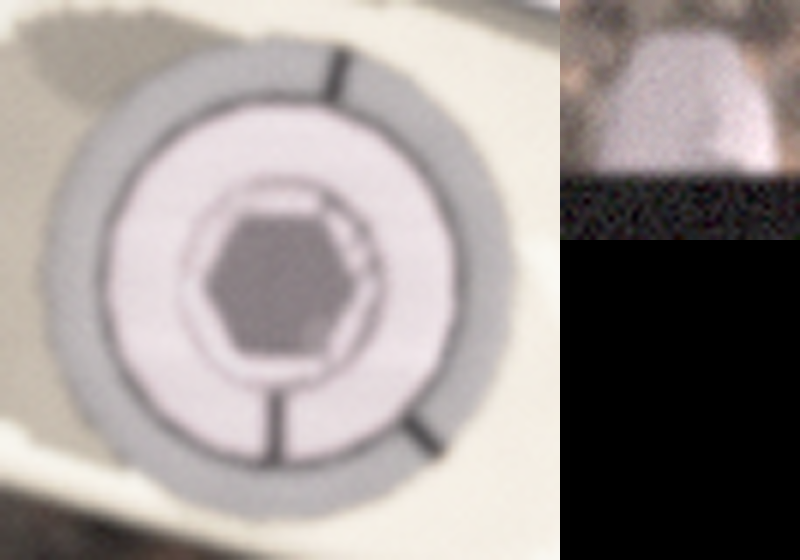

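```bash
python3 - <<'E'
from h import *
import json
m=json.load(open("w3.json"))
A=np.mean([get_image("wrist").astype(float) for _ in range(12)],0).mean(2)
for r in range(198,220,2):print(r,A[r:r+2,300:342].mean(0).round().astype(int).tolist())
# lock
im=cv2.imread("pics/w3.png");g=cv2.cvtColor(im,6)
pl=lambda u,z:ray("wrist",u,z,m)
crop=lambda x,y:(276+x/7-.5+.07,78+y/7-.5+.07)
c66=np.array([pl(crop(*p),.066) for p in[(47,285),(513,285)]]);print(c66.mean(0),np.linalg.norm(c66[1]-c66[0]))
c=pl(crop(281,282),.066);h=pl(crop(283,284),.062);print(c,h)
for p,q in[((275,390),(273,462))]:
    a,b=pl(crop(*p),.066),pl(crop(*q),.066);print("idx from c",np.degrees(np.arctan2(*(b-c)[1::-1])),"line",np.degrees(np.arctan2(*(b-a)[1::-1])))
for p in[(425,440),(340,75)]:print("mark",np.degrees(np.arctan2(*(pl(crop(*p),.066)-c)[1::-1])))
# hex by contour
x0,y0=276,78;s=cv2.GaussianBlur(cv2.resize(g[78:158,276:356],None,fx=4,fy=4,interpolation=2),(0,0),2)
b=(s<165).astype(np.uint8);l=cv2.connectedComponents(b)[1];k=l[160,160];b=(l==k).astype(np.uint8)
cn=max(cv2.findContours(b,0,1)[0],key=len);ap=cv2.approxPolyDP(cn,4,True)[:,0];print(cv2.contourArea(cn),len(ap))
M=cv2.moments(cn);cu=np.array([M['m10'],M['m01']])/M['m00']/4+[x0-.375,y0-.375];print("hex dark centre px",cu,pl(cu,.042),pl(cu,.062))
P=np.array([pl(u/4+np.array([x0-.375,y0-.375]),.042) for u in ap]);d=np.diff(np.vstack([P,P[:1]]),axis=0);print(np.degrees(np.arctan2(d[:,1],d[:,0])).round(1),np.linalg.norm(d,axis=1).round(4))
E
```

```text
198 [69, 68, 67, 66, 64, 65, 65, 66, 65, 63, 62, 67, 77, 87, 90, 91, 92, 92, 92, 92, 91, 91, 93, 93, 93, 95, 96, 97, 94, 88, 81, 74, 69, 66, 62, 61, 64, 67, 68, 69, 68, 66]
200 [71, 73, 72, 72, 69, 65, 62, 61, 61, 63, 67, 77, 85, 90, 92, 92, 92, 91, 92, 92, 93, 93, 93, 93, 94, 96, 97, 100, 101, 99, 95, 90, 84, 78, 74, 71, 72, 72, 70, 67, 63, 60]
202 [77, 80, 81, 78, 72, 64, 58, 56, 61, 67, 76, 85, 89, 91, 92, 93, 92, 92, 93, 93, 93, 93, 93, 94, 95, 97, 99, 101, 102, 103, 101, 99, 93, 86, 79, 74, 71, 68, 64, 60, 55, 51]
204 [73, 76, 77, 76, 72, 67, 65, 67, 71, 78, 84, 88, 91, 92, 93, 93, 92, 93, 93, 93, 93, 93, 93, 94, 96, 98, 101, 103, 104, 106, 106, 105, 104, 95, 83, 73, 67, 64, 61, 57, 52, 48]
206 [61, 62, 64, 65, 67, 70, 74, 76, 79, 83, 87, 90, 92, 93, 93, 93, 92, 93, 93, 94, 94, 93, 93, 93, 95, 97, 101, 103, 106, 107, 108, 109, 110, 107, 94, 76, 64, 61, 61, 59, 57, 57]
208 [55, 54, 55, 59, 64, 70, 75, 79, 82, 85, 88, 91, 92, 93, 92, 93, 93, 94, 94, 94, 93, 93, 93, 91, 91, 95, 100, 105, 108, 109, 110, 111, 114, 113, 103, 83, 67, 60, 58, 57, 59, 61]
210 [52, 51, 51, 55, 61, 67, 73,
[... 620 characters left out ...]
2, 83, 87, 89, 94, 102, 110, 115, 116, 116, 107, 92, 80, 76, 74, 73, 70]
218 [31, 28, 30, 32, 36, 41, 46, 50, 53, 53, 54, 55, 55, 55, 55, 55, 55, 55, 55, 54, 53, 52, 50, 50, 49, 49, 50, 49, 49, 52, 59, 67, 70, 71, 71, 67, 57, 51, 48, 48, 45, 44]
[0.45639229 0.17505417 0.066     ] 0.0638957197451639
[0.45681567 0.17507285 0.066     ] [0.4565855  0.17475055 0.062     ]
idx from c -161.08430414311002 line -160.1226713480842
mark -115.23046369767012
mark 5.218410861145791
4967.5 7
hex dark centre px [315.55094363 118.26333249] [0.45588254 0.17528541 0.042     ] [0.45631713 0.17511216 0.062     ]
[ 169.6 -136.2  -88.5  -63.    -7.1   49.8  108. ] [0.0103 0.0101 0.0044 0.0083 0.0107 0.0099 0.0113]
```

```bash
python3 - <<'E'
from h import *
import json
m=json.load(open("w3.json"));s=sense();T=R.from_quat(s["eef_rot"]).as_matrix();p=s["eef_pos"]
for name,off in(("flat axis || tool x (az %.1f)"%np.degrees(np.arctan2(T[1,0],T[0,0])),30),("flat axis || tool y",0)):
    print(name)
    for k in range(6):
        a=np.radians(off+60*k);d=T@[np.cos(a)*.0104,np.sin(a)*.0104,0]
        print(off+60*k,[proj("wrist",p+d+[0,0,-.0775+h],m).round(1).tolist() for h in(.004,.012,.02)])
print(p,s["time_s"])
E
```

```text
flat axis || tool x (az 21.8)
30 [[325.6, 193.9], [325.7, 196.5], [325.9, 199.3]]
90 [[332.4, 205.4], [332.7, 208.3], [333.1, 211.5]]
150 [[325.5, 216.7], [325.7, 219.9], [325.8, 223.4]]
210 [[312.0, 216.7], [311.7, 219.9], [311.4, 223.4]]
270 [[305.0, 205.4], [304.5, 208.3], [304.0, 211.5]]
330 [[311.8, 193.9], [311.5, 196.5], [311.2, 199.3]]
flat axis || tool y
0 [[318.7, 192.1], [318.6, 194.6], [318.5, 197.4]]
60 [[330.6, 198.8], [330.9, 201.5], [331.2, 204.5]]
120 [[330.5, 211.9], [330.8, 215.1], [331.1, 218.4]]
180 [[318.7, 218.4], [318.7, 221.7], [318.6, 225.3]]
240 [[306.9, 211.9], [306.5, 215.1], [306.0, 218.4]]
300 [[306.8, 198.7], [306.4, 201.5], [305.9, 204.5]]
[0.39914239 0.1484556  0.22360684] 5.45
```

>>> servo_tool(increments=[[[0.005,0.0022,0,0,0,0.15],[0.005,0.0022,0,0,0,0.15],[0.005,0.0022,0,0,0,0.15],[0.005,0.0022,0,0,0,0.15],[0.005,0.0022,0,0,0,0.15],[0.005,0.0022,0,0,0,0.15],[0.005,0.0022,0,0,0,0.15],[0.005,0.0022,0,0,0,0.15],[0.005,0.0022,0,0,0,0.15],[0.005,0.0022,0,0,0,0.15],[0.005,0.0022,0,0,0,0.15],[0.002,0.0023,0,0,0,0.15]]])

```text
time_s: 6.65
eef_pos: [0.4565, 0.1751, 0.2235]
eef_rot: [0.46, 0.888, -0.0, 0.0]
wrist_force: [-0.2, 0.1, -0.7]
grip_width: 0.351
grasp_force: 30.0
```

>>> servo_tool(increments=[[[0,0,-0.01,0,0,0.15],[0,0,-0.01,0,0,0.15],[0,0,-0.01,0,0,0.15],[0,0,-0.01,0,0,0.15],[0,0,-0.01,0,0,0.15],[0,0,-0.01,0,0,0.15],[0,0,-0.008,0,0,0.15],[0,0,0,0,0,0.15],[0,0,0,0,0,0.098],[0,0,0,0,0,0],[0,0,0,0,0,0],[0,0,0,0,0,0]]])

```text
time_s: 7.85
eef_pos: [0.4562, 0.175, 0.1557]
eef_rot: [-0.167, 0.986, -0.0, 0.0]
wrist_force: [0.4, -0.1, -1.5]
grip_width: 0.345
grasp_force: 30.0
```

```bash
python3 - <<'E'
from h import *
s=sense();T=R.from_quat(s["eef_rot"]).as_matrix();print(s["time_s"],s["eef_pos"],s["joint_pos"],T[:,2],"yaw_x",np.degrees(np.arctan2(T[1,0],T[0,0])),s["wrist_force"])
E
```

```text
7.85 [0.45620184 0.17502458 0.15567063] [ 1.18425997e-01 -1.35475172e-02  1.89876361e+00 -4.19605308e-06
  1.25624645e+00 -1.78698788e+00] [ 1.29669630e-04  1.14101275e-05 -9.99999992e-01] yaw_x -160.82775231349302 [ 0.37011515 -0.09121098 -1.52460059]
```

>>> servo_tool(increments=[[[0,0,-0.006,0,0,0],[0,0,-0.006,0,0,0],[0,0,-0.005,0,0,0],[0,0,-0.004,0,0,0],[0,0,0,0,0,0]]])

```text
time_s: 8.35
eef_pos: [0.4557, 0.1751, 0.1338]
eef_rot: [-0.167, 0.986, 0.0, -0.001]
wrist_force: [0.5, 0.9, -1.8]
grip_width: 0.346
grasp_force: 30.0
```

>>> servo_tool(increments=[[[0,0,-0.004,0,0,0],[0,0,-0.004,0,0,0],[0,0,-0.003,0,0,0],[0,0,-0.002,0,0,0],[0,0,0,0,0,0],[0,0,0,0,0,0]]])

```text
time_s: 8.95
eef_pos: [0.456, 0.1751, 0.1214]
eef_rot: [-0.167, 0.986, 0.0, -0.0]
wrist_force: [-1.3, 2.2, -2.7]
grip_width: 0.349
grasp_force: 30.0
```

>>> servo_tool(increments=[[[0,0,0,0,0,-0.1],[0,0,0,0,0,-0.1],[0,0,0,0,0,-0.1],[0,0,0,0,0,-0.1],[0,0,0,0,0,-0.1],[0,0,0,0,0,-0.1],[0,0,0,0,0,-0.1],[0,0,0,0,0,-0.1]]])

```text
time_s: 9.75
eef_pos: [0.456, 0.176, 0.1216]
eef_rot: [0.232, 0.973, 0.001, -0.0]
wrist_force: [-1.1, 4.4, -3.4]
grip_width: 0.345
grasp_force: 30.0
```

```bash
cat > st.py <<'E'
from h import *
s=sense();T=R.from_quat(s["eef_rot"]).as_matrix();print(s["time_s"],s["eef_pos"].round(4),s["joint_pos"].round(3),"yaw_x",np.arctan2(T[1,0],T[0,0]),s["wrist_force"].round(1),s["wrist_torque"].round(2))
E
python3 st.py
```

```text
9.75 [0.456  0.176  0.1216] [ 0.119  0.028  1.929  0.002  1.184 -0.985] yaw_x 2.673747451442949 [-1.1  4.4 -3.4] [ 1.29 -0.05  0.19]
```

>>> servo_tool(increments=[[[0,0.001,0,0,0,-0.12],[0,0,0,0,0,-0.12],[0,0,0,0,0,-0.12],[0,0,0,0,0,-0.12],[0,0,0,0,0,-0.12],[0,0,0,0,0,-0.12],[0,0,0,0,0,-0.12],[0,0,0,0,0,-0.12],[0,0,0,0,0,-0.12],[0,0,0,0,0,-0.12]]])

```text
time_s: 10.75
eef_pos: [0.4565, 0.1762, 0.1217]
eef_rot: [0.741, 0.672, 0.001, 0.0]
wrist_force: [0.7, 3.1, -2.4]
grip_width: 0.347
grasp_force: 30.0
```

```bash
python3 st.py
```

```text
10.75 [0.4565 0.1762 0.1217] [0.121 0.029 1.928 0.    1.183 0.218] yaw_x 1.4731413424458069 [ 0.7  3.1 -2.4] [ 0.56 -0.23  0.11]
```

>>> servo_tool(increments=[[[0,0,0,0,0,-0.12],[0,0,0,0,0,-0.12],[0,0,0,0,0,-0.12],[0,0,0,0,0,-0.12],[0,0,0,0,0,-0.12],[0,0,0,0,0,-0.12],[0,0,0,0,0,-0.12],[0,0,0,0,0,-0.12],[0,0,0,0,0,-0.12],[0,0,0,0,0,-0.1]]])

```text
time_s: 11.75
eef_pos: [0.4567, 0.1759, 0.1217]
eef_rot: [0.989, 0.146, 0.001, 0.0]
wrist_force: [0.8, 1.3, -3.8]
grip_width: 0.345
grasp_force: 30.0
```

```bash
python3 st.py
```

```text
11.75 [0.4567 0.1759 0.1217] [ 1.200e-01  2.900e-02  1.928e+00 -1.000e-03  1.183e+00  1.398e+00] yaw_x 0.2936269529450602 [ 0.8  1.3 -3.8] [ 0.3  -0.29  0.12]
```

>>> servo_tool(increments=[[[0,0,0,0,0,-0.06],[0,0,0,0,0,-0.06],[0,0,0,0,0,-0.06],[0,0,0,0,0,-0.06],[0,0,0,0,0,0]]])

```text
time_s: 12.25
eef_pos: [0.4566, 0.1758, 0.1217]
eef_rot: [1.0, 0.029, 0.001, 0.0]
wrist_force: [1.0, 0.5, -4.8]
grip_width: 0.345
grasp_force: 30.0
```

```bash
python3 st.py
```

```text
12.25 [0.4566 0.1758 0.1217] [ 1.200e-01  2.900e-02  1.928e+00 -1.000e-03  1.183e+00  1.634e+00] yaw_x 0.0577816683790476 [ 1.   0.5 -4.8] [ 0.13 -0.44  0.03]
```

>>> servo_tool(increments=[[[0,0,0,0,0,-0.05],[0,0,0,0,0,-0.05],[0,0,0,0,0,-0.03],[0,0,0,0,0,0]]])

```text
time_s: 12.65
eef_pos: [0.4566, 0.1757, 0.1217]
eef_rot: [0.999, -0.035, 0.001, 0.0]
wrist_force: [2.5, 0.9, -3.8]
grip_width: 0.343
grasp_force: 30.0
```

```bash
python3 st.py
```

```text
12.65 [0.4566 0.1757 0.1217] [ 1.200e-01  2.900e-02  1.928e+00 -1.000e-03  1.183e+00  1.762e+00] yaw_x -0.07082612682448335 [ 2.5  0.9 -3.8] [ 0.04 -0.45  0.09]
```

>>> servo_tool(increments=[[[0,0,0,0,0,-0.03],[0,0,0,0,0,-0.03],[0,0,0,0,0,0]]])

```text
time_s: 12.95
eef_pos: [0.4566, 0.1757, 0.1217]
eef_rot: [0.998, -0.065, 0.001, 0.0]
wrist_force: [2.5, -0.6, -4.9]
grip_width: 0.35
grasp_force: 30.0
```

```bash
python3 st.py
```

```text
12.95 [0.4566 0.1757 0.1217] [ 1.200e-01  2.900e-02  1.928e+00 -1.000e-03  1.184e+00  1.822e+00] yaw_x -0.13071951732587272 [ 2.5 -0.6 -4.9] [-0.01 -0.55  0.06]
```

>>> servo_tool(increments=[[[0,0,0,0,0,-0.03],[0,0,0,0,0,-0.03],[0,0,0,0,0,0]]])

```text
time_s: 13.25
eef_pos: [0.4565, 0.1757, 0.1217]
eef_rot: [0.995, -0.095, 0.0, 0.0]
wrist_force: [2.7, -0.2, -3.6]
grip_width: 0.347
grasp_force: 30.0
```

```bash
python3 st.py; python3 - <<'E'
from h import *
im=get_image("wrist")[:,:,::-1];top=get_image("top")[:,:,::-1]
u=proj("top",(.456,.175,.066)).astype(int);print(u)
a=cv2.resize(top[u[1]-25:u[1]+25,u[0]-20:u[0]+20],(320,400),interpolation=2)
cv2.imwrite("pics/f1.png",np.hstack([im[:,80:560],a]))
E
```

```text
13.25 [0.4565 0.1757 0.1217] [ 1.200e-01  2.900e-02  1.928e+00 -1.000e-03  1.184e+00  1.882e+00] yaw_x -0.1904689162661874 [ 2.7 -0.2 -3.6] [-0.12 -0.53  0.21]
[239 232]
```

View pics/f1.png

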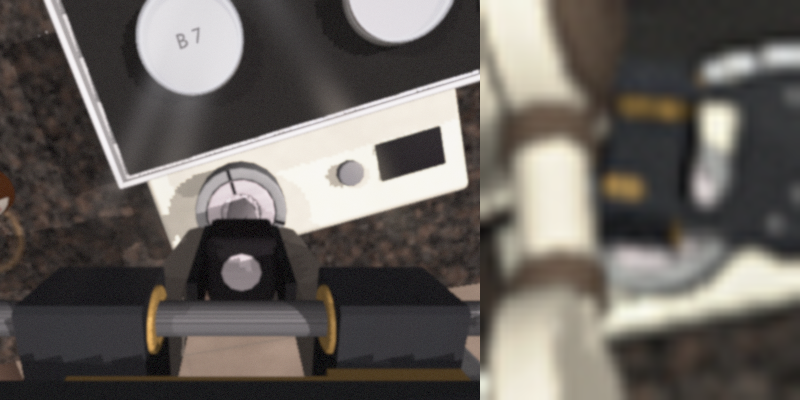

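The rotor's index line at about (314,185) in the full image runs on from the collar's locked mark at about (310,173), so the lock is at or near its stop. I'll press slightly to confirm it.

>>> servo_tool(increments=[[[0,0,0,0,0,-0.03],[0,0,0,0,0,-0.03],[0,0,0,0,0,0],[0,0,0,0,0,0]]])

```text
time_s: 13.75
eef_pos: [0.4565, 0.1757, 0.1217]
eef_rot: [0.992, -0.125, 0.0, 0.0]
wrist_force: [2.4, -1.7, -3.1]
grip_width: 0.347
grasp_force: 30.0
```

```bash
python3 st.py; python3 - <<'E'
from h import *
m=camera_model("wrist");im=get_image("wrist")[:,:,::-1]
c=np.array([.4563,.1751,.066])
g=cv2.cvtColor(im,6)
for rr in(.019,.021,.023,.029,.031,.033):
    a=np.radians(np.arange(-30,41,1.));v=[g[int(round(q[1])),int(round(q[0]))] for q in(proj("wrist",c+[rr*np.cos(t),rr*np.sin(t),0],m) for t in a)]
    w=np.clip(np.median(v)-30-np.array(v,float),0,None);print(rr,"mark deg",(w@np.degrees(a))/max(w.sum(),1),min(v),np.median(v))
E
```

```text
13.75 [0.4565 0.1757 0.1217] [ 1.200e-01  2.900e-02  1.928e+00 -1.000e-03  1.184e+00  1.942e+00] yaw_x -0.2506801250577031 [ 2.4 -1.7 -3.1] [-0.37 -0.69  0.26]
0.019 mark deg 5.260402684563759 77 221.0
0.021 mark deg 5.624137931034483 79 221.0
0.023 mark deg 5.367256637168142 91 211.0
0.029 mark deg 5.713872832369942 62 178.0
0.031 mark deg 5.607913669064748 65 176.0
0.033 mark deg 6.3076923076923075 70 112.0
```

>>> servo_tool(increments=[[[0,0,-0.001,0,0,0.05],[0,0,0,0,0,0.05],[0,0,0,0,0,0]]])

```text
time_s: 14.1
eef_pos: [0.4567, 0.1758, 0.1217]
eef_rot: [0.997, -0.076, 0.0, 0.0]
wrist_force: [-0.2, -1.5, 3.9]
grip_width: 0.345
grasp_force: 30.0
```

>>> servo_tool(increments=[[[0,0,0,0,0,0],[0,0,0,0,0,0],[0,0,0,0,0,0],[0,0,0,0,0,0],[0,0,0,0,0,0],[0,0,0,0,0,0],[0,0,0,0,0,0]]], jaw=1)

```text
time_s: 14.8
eef_pos: [0.4561, 0.176, 0.1206]
eef_rot: [0.997, -0.076, -0.0, -0.0]
wrist_force: [-0.5, 0.3, -0.7]
grip_width: 0.935
grasp_force: 0.0
```

>>> servo_tool(increments=[[[0,0,0.01,0,0,0],[0,0,0.02,0,0,0],[0,0,0.03,0,0,0],[0,0,0.04,0,0,0],[-0.02,0,0.03,0,0,0],[-0.02,0,0,0,0,0],[0,0,0,0,0,0],[0,0,0,0,0,0]]])

```text
time_s: 15.6
eef_pos: [0.4163, 0.176, 0.2508]
eef_rot: [0.997, -0.076, 0.0, -0.0]
wrist_force: [-0.2, -0.6, 0.0]
grip_width: 1.001
grasp_force: 0.0
```

```bash
python3 st.py; python3 - <<'E'
from h import *
m=camera_model("wrist");im=get_image("wrist");cv2.imwrite("pics/f2.png",im[:,:,::-1])
g=cv2.cvtColor(im,7)
u=proj("wrist",(.4563,.1751,.154),m);print("expected disc px",u)
c=np.array([.4563,.1751,.066])
for rr in(.021,.023,.029,.031):
    a=np.radians(np.arange(-30,41,1.));v=[g[int(round(q[1])),int(round(q[0]))] for q in(proj("wrist",c+[rr*np.cos(t),rr*np.sin(t),0],m) for t in a)]
    w=np.clip(np.median(v)-30-np.array(v,float),0,None);print(rr,(w@np.degrees(a))/max(w.sum(),1),min(v))
E
```

```text
15.6 [0.4163 0.176  0.2508] [ 0.131 -0.197  1.875 -0.     1.462  1.854] yaw_x -0.15208139629996092 [-0.2 -0.6  0. ] [0.02 0.02 0.  ]
expected disc px [313.39240464 150.69860091]
0.021 10.021739130434783 126
0.023 10.387218045112782 124
0.029 6.240174672489083 95
0.031 6.03932584269663 108
```

View pics/f2.png

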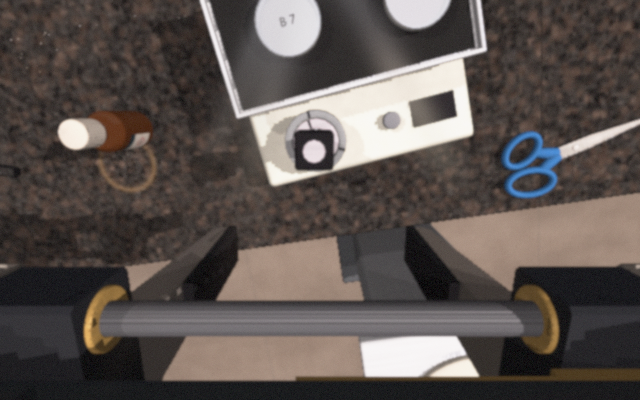

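The key stands upright in the socket, with its disc at (314,151) against an expected (313.4,150.7). The neighbouring things look undisturbed. I'll check the index line once more with better resolution.

```bash
python3 - <<'E'
from h import *
m=camera_model("wrist")
g=np.mean([cv2.cvtColor(get_image("wrist"),7).astype(np.float32) for _ in range(4)],0)
c=np.array([.4563,.1751,.066]);d=np.arange(-20,30,2.)
for rr in(.019,.021,.023,.025,.029,.031):
    q=np.array([proj("wrist",c+[rr*np.cos(t),rr*np.sin(t),0],m) for t in np.radians(d)],np.float32)
    v=cv2.remap(g,q[:,:1],q[:,1:],1).ravel();print(rr,"min at",d[v.argmin()],v.round().astype(int).tolist())
E
```

```text
0.019 min at 10.0 [224, 224, 224, 224, 225, 225, 225, 225, 225, 225, 223, 216, 202, 175, 147, 126, 132, 159, 187, 211, 219, 224, 225, 224, 222]
0.021 min at 10.0 [226, 226, 227, 227, 227, 227, 227, 226, 226, 226, 226, 221, 209, 186, 151, 132, 132, 166, 194, 215, 221, 224, 224, 225, 225]
0.023 min at 10.0 [208, 208, 211, 214, 215, 215, 214, 211, 208, 207, 205, 204, 197, 179, 154, 126, 136, 159, 186, 199, 205, 206, 205, 207, 207]
0.025 min at 8.0 [156, 157, 157, 157, 158, 158, 158, 159, 159, 157, 154, 147, 138, 126, 121, 127, 137, 146, 158, 161, 161, 163, 161, 164, 163]
0.029 min at 6.0 [182, 183, 184, 184, 185, 185, 184, 182, 181, 180, 175, 158, 124, 97, 119, 156, 177, 182, 183, 183, 183, 183, 183, 182, 182]
0.031 min at 6.0 [179, 179, 181, 181, 181, 181, 179, 178, 178, 176, 172, 156, 126, 105, 124, 157, 173, 178, 179, 180, 181, 180, 179, 176, 175]
```

```bash
python3 -c "
from station import *
print(sign_off())"
```

```text
the job is handed in; nothing more can be done
None
```

The job is handed in: the key stands released in the socket and the lock is turned clockwise to about 4.11 rad by my image measurement (4.02 needed; it reached the stop, then sprang back about 0.08 rad as I let go), with nothing else seen to move and about 16 of the 61 s used; no verdict was returned.

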